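# Open the latched model case and hold its lid up

## Robot

A 6-joint arm with a two-finger parallel gripper is mounted at the origin on a cart in front of the work surface, level with it; the furniture and walls round the work are solid. World frame = base frame: x ahead of the robot, y to its left, z up, the work surface at z = 0. Lengths are in m, angles in rad, forces in N, time in s.
With the tool pointing down it reaches from about 0.35 to 0.975 m from the base axis. Payload 7.1 kg.
Tool frame: the origin (TCP) lies between the finger pads, 19 mm behind the fingertips; this is the grasp point; z points along the fingers, y is the line along which they close (so a half turn about z gives the same grasp; the last joint's range is limited). The gripper opens to 88 mm and grips with 3 to 60 N. Pads are 20 mm wide; open, the fingers measure 115 mm over their backs; the gripper's body (75 mm by 178 mm) begins 61 mm behind the grasp point.
Start: joints at [1.084, 0.423, 1.63, -0, 1.089, -0.019], TCP at [0.282, 0.558, 0.241] pointing down, gripper open.
Joint ranges: [-3, 3], [-0.9, 2.11], [0.09, 2.58], [-1.31, 4.45], [0.11, 2.69], [-2.54, 2.54]. Speed limits (rad/s): [2.39, 2.39, 3.01, 3.14, 3.14, 3.14].

## Interface

Orientations are given as a unit quaternion [w, x, y, z].
In Python, from station import move_pose, movel, movej, command_gripper, wait, inverse_kinematics, read_camera, camera_info, MotionError, job_done, get_time, get_joint_pos, get_qvel, get_effort, get_tcp_pos, get_ee_rot, get_ft_force, get_ft_torque, get_grip_width, get_finger_force gives the robot as it stands. Calls block until the motion is done:
- move_pose(position, orientation): joint-space move of the TCP to a pose.
- movel(position, frame=None, v=0.15, until_force=None): straight line of the TCP; frame=None keeps the orientation; v is the mean speed in m/s. With until_force (N) it stops when the force on the tool has changed by that much, and returns True; else False.
- movej(angles): joint-space move.
- command_gripper(opening): opening from 0.0 (shut) to 1.0 (fully open); the grip force is fixed at half the most; returns when the fingers have stopped.
- wait(seconds).
- inverse_kinematics(position, orientation): joint angles nearest the present ones, or None.
- read_camera(name): name is "scene" or "side" or "wrist"; returns the picture (420x560x3 uint8, red, green, blue); there is no depth.
- camera_info(name): a dict with "intrinsics" (3x3 intrinsics, pixels), "T" (4x4, takes a point from camera to world coordinates); the wrist camera has in their place "tool_from_camera" (4x4, takes a point from camera to tool coordinates, whose origin is the TCP and whose axes are the flange's). Camera axes: x right, y up, looking along -z (the intrinsics and any distortion apply to the point x, -y, -z); pixel columns grow to the right and rows downward; lengths in m; the calibration is good to about 2 mm. A picture is of the moment at which its call begins: read the wrist's pose just before it. camera_info takes no time and is no camera call.
A pose or a line that the arm cannot do raises MotionError and nothing moves.
- job_done(): hands the job in; it is judged then, once.
Readings, each from a call of its own:
- get_time(): time.
- get_joint_pos(): joint angles.
- get_qvel(): joint speeds.
- get_effort(): joint torques, N m.
- get_tcp_pos(): TCP position.
- get_ee_rot(): TCP orientation.
- get_ft_force(): force on the tool from outside, world axes, zero at the start.
- get_ft_torque(): the same for the moment, N m.
- get_grip_width(): opening from 0.0 (shut) to 1.0 (fully open).
- get_finger_force(): force on a finger pad.
Only numpy, scipy, OpenCV 4.12 (cv2) and the standard library are available. Lean on these libraries where they do the work, as an engineer would, in place of code of your own. Each camera call takes 0.05 s, during which the arm holds its last target. There are 200 camera calls.

## Task

I need to look at the plaster model in the aluminium case. First tug the lid gently upward by its bar handle, without forcing it, to learn whether the slide bolt has caught it; if it has, let go and slide the bolt's knob fully back, away from the lid's staple. Then lift the lid by the handle to about 50 degrees and finish still gripping the handle and holding the lid up (it falls shut by itself); do not touch the bolt before the tug, and leave the things standing beside the case where they are.

Things in the scene. Friction and masses are not known exactly. Their poses are not given: they have to be found in the camera images.
- case: Aluminium case, 130 x 200 x 55 mm, open box fixed to the worktop, walls 5 mm; origin at the centre of its underside; x axis from its front (bolt side, towards the robot) to its back (hinge side), y to its left, z up. Its yaw varies by up to 0.35 rad. A steel bolt housing sits on the right half of the front wall: from x = -98 to -65 mm, y = -100 to -34 mm, its top at z = 60 mm.
- lid_angle (a joint): Hinge of the lid in rad: 0 shut, grows as the front edge rises, stop at 1.3; no stay or spring, so the lid (about 0.3 kg with its fittings) falls shut from any angle when let go. While the bolt has caught it, the lid only has about 0.03 rad of play. A free lid takes 2 to 8 N at the handle to raise (its weight, plus the bar's friction in a firm grip); a caught one stops dead.
- lid_hinge (a point): Middle of the lid's hinge axis, 65 mm behind the case's centre at z = 55 mm; the axis runs along the case's y. The lid is a 6 mm plate on the rim, its top at z = 61 mm when shut.
- handle_bar (a point): Middle of the bar of the handle, on its axis: 32 mm above the lid's top face (93 mm above the worktop when shut), 110 mm in front of the hinge axis and 38 mm above it, 45 mm left of the case's middle. Pinch the bar here from above with the fingers in front of and behind it; it can turn between the fingers as the lid rises.
- staple (a point): Steel staple on the lid's front edge, a closed box 34 x 32 x 28 mm that the bolt enters from its right end; it rises with the lid. This point lies in the middle of its length and depth, 55 mm above the worktop when shut. How far the bolt reaches into it is hidden from view.
- latch: Slide bolt with its knob: a flat steel bolt 14 x 48 x 8 mm sliding along the case's y in its housing; origin inside the housing under the knob, 47 mm above the worktop. If its tip is inside the staple, the lid is caught.
- bolt_travel (a joint): Travel of the bolt and its knob in m: 0 = bolt fully shot to the left, 0.016 = fully back against its stop to the right (the case's -y). Friction about 2 N, no spring: it stays where it is put. It starts anywhere from 1 to 14 mm, so the lid may be caught or free; fully back it is always free.
- latch_knob (a point): Top centre of the bolt's knob, a dark upright tab 10 mm (case x) by 14 mm (case y), standing 29 mm above the bolt housing; 89 mm above the worktop, 81.5 mm in front of the case's centre, 60 mm to its right when the bolt is fully shot. It slides along the case's y.
- plaster_model_c: Pink plaster jaw model, 64 x 66 x 26 mm, loose in the case under the lid; origin at the centre of its underside.
- disc_box: White box 53 x 53 x 22 mm standing left of the case towards the front; bystander; origin at the centre of its underside.
- jar_green: White jar with a screw lid, 48 mm across, 49 mm high, standing left of the case towards the back; bystander; origin at the centre of its underside.
- tape_roll: Roll of tape, 52 mm across, 19 mm high, lying right of the case; bystander; origin at the centre of its underside.
- lid: The lid with the handle and the staple on it: a 131 x 202 x 6 mm aluminium plate; origin on the hinge axis, x to the back, y to the left, z up when shut. The handle: a round dark steel bar 10 mm thick along the case's y, 80 mm free length between two upright posts of the same thickness, on the left half of the lid near the front edge.

How it is judged:
On the way, in this order (a step that is already met when the one before it is completed fails the run):
1. the lid is tugged by its handle before the bolt has moved 4 mm: the staple pulls on the bolt with more than 3 N, or the lid comes up freely past 0.06 rad (contact force between the fingers and lid above 1 N and distance of latch_knob from where it was at the start of the episode below 0.004 m and (contact force between lid and latch above 3 N or value of joint lid_angle above 0.06 rad) and distance between the grasp point and handle_bar below 0.045 m), for 0.02 s.
2. the lid is up past 0.65 rad, the fingers on the handle (value of joint lid_angle above 0.65 rad and contact force between the fingers and lid above 1 N and distance between the grasp point and handle_bar below 0.045 m), for 0.2 s.
At the end, for the whole second after the job is handed in: The lid is at rest between 0.65 and 1.2 rad (37 to 69 degrees), held up by the fingers on its bar handle (more than 1 N, TCP within 45 mm of the bar's middle); the model is still in the case and the three bystanders within 30 mm of where they stood (all of step 2 and value of joint lid_angle below 1.2 rad and velocity of joint lid_angle between -0.1 and 0.1 rad/s and z of plaster_model_c in the frame of case below 0.03 m and distance of each of disc_box, jar_green, tape_roll from where it was at the start of the episode below 0.03 m); the arm keeps its last pose, push and grip.
It fails at once if the lid is wrenched against the bolt (more than 60 N) (contact force between lid and latch above 60 N).
It fails at once if a bystander is pushed away by more than 30 mm (distance of any of disc_box, jar_green, tape_roll from where it was at the start of the episode above 0.03 m).
It also fails if it takes over 58 s, if anything falls off the work surface, if the arm or the gripper's body presses on something with over 40 N, if the wrist force passes 120 N, or if a joint passes its speed limit or range.

## Working session

There is one attempt and no reset: what is moved stays moved. The work goes in short steps, each a Python script; the robot and the scene stay as the last script left them, time stands still between calls to the robot, and variables do not carry over. Pictures are saved under pics/ and viewed, at most 10 in all, crops included, and the job is handed in when it is done.

```bash
mkdir -p pics
python3 - <<'E'
from station import *
import cv2,numpy as np
for n in("scene","side"):
    im=read_camera(n); cv2.imwrite(f"pics/{n}0.png",im[:,:,::-1]); i=camera_info(n); print(n,np.round(i["intrinsics"],1).tolist(),np.round(i["T"],3).tolist(),[k for k in i])
print(camera_info("wrist")); print(get_time(),get_ee_rot(),get_tcp_pos())
E
```

```text
scene [[522.5, 0.0, 280.9], [0.0, 522.5, 205.3], [0.0, 0.0, 1.0]] [[-0.649, 0.303, -0.698, -0.058], [-0.76, -0.271, 0.59, 0.606], [-0.011, 0.914, 0.406, 0.426], [0.0, 0.0, 0.0, 1.0]] ['intrinsics', 'T']
side [[463.6, 0.0, 278.0], [0.0, 463.6, 216.9], [0.0, 0.0, 1.0]] [[0.999, -0.017, 0.031, 0.538], [0.035, 0.577, -0.816, -0.633], [-0.004, 0.817, 0.577, 0.618], [0.0, 0.0, 0.0, 1.0]] ['intrinsics', 'T']
{'intrinsics': array([[308.10984199,   0.        , 282.22470711],
       [  0.        , 308.10984199, 209.92280699],
       [  0.        ,   0.        ,   1.        ]]), 'tool_from_camera': array([[-1.55584138e-03,  9.69669683e-01,  2.44414168e-01,
         6.58207306e-02],
       [ 9.99998716e-01,  1.60261734e-03,  7.48702384e-06,
         9.55668137e-04],
       [-3.84442443e-04,  2.44413866e-01, -9.69670931e-01,
        -1.42947877e-01],
       [ 0.00000000e+00,  0.00000000e+00,  0.00000000e+00,
         1.00000000e+00]])}
0.1 [-1.62073305e-04  2.31771895e-01  9.72769918e-01 -6.70046008e-04] [0.2815809  0.55743185 0.2407028 ]
```

View pics/scene0.png

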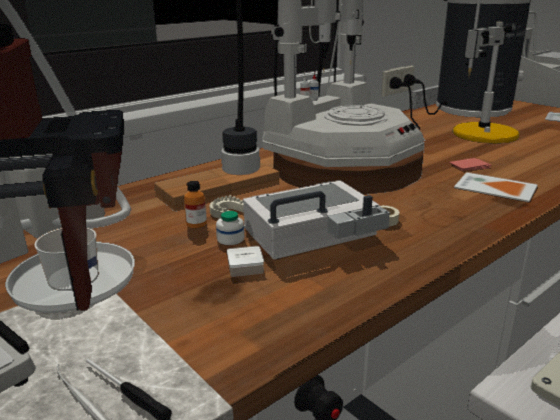

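View pics/side0.png

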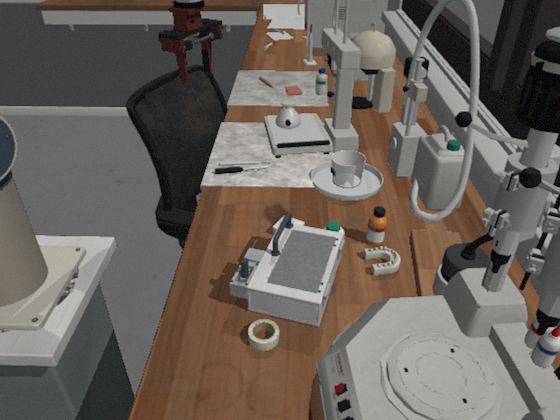

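The scene view shows the handle bar at about (272–325, 190–210) and the knob top at about (367,197). In the side view the handle is near (283,232) and the knob near (247,255). I'll enlarge both crops to get exact pixels.

Run:
```python
import cv2,numpy as np
a=cv2.imread("pics/scene0.png")[170:260,230:410]; b=cv2.imread("pics/side0.png")[205:325,225:355]
a=cv2.resize(a,None,fx=4,fy=4,interpolation=cv2.INTER_CUBIC)[:,:]; b=cv2.resize(b,None,fx=4.4,fy=4.4,interpolation=cv2.INTER_CUBIC)
cv2.imwrite("pics/a.png",a);cv2.imwrite("pics/b.png",b)
```

```text
(no output)
```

View pics/a.png

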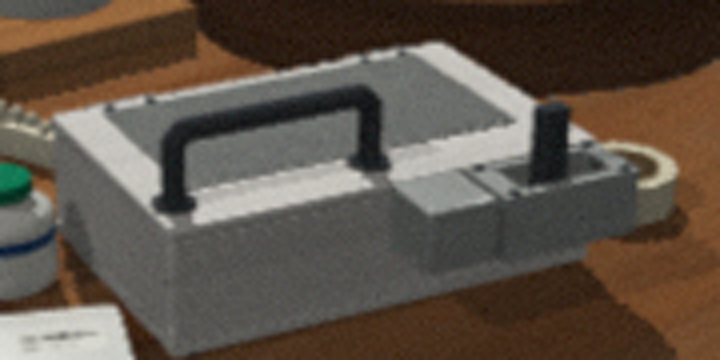

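View pics/b.png

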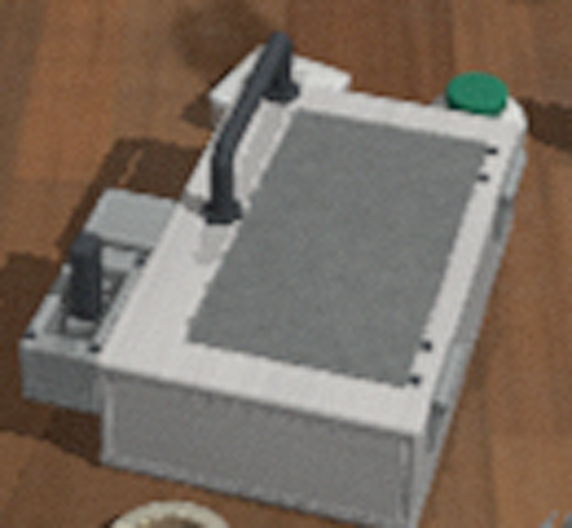

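```bash
cat > geo.py <<'E'
import numpy as np
from station import camera_info
def project(name,P,T=None):
    i=camera_info(name); T=i["T"] if T is None else T
    p=(np.linalg.inv(T)@np.c_[P,np.ones(len(P))].T)[:3]; p=np.array([p[0],-p[1],-p[2]])
    q=i["intrinsics"]@p; return (q[:2]/q[2]).T
def case2w(c,P):
    x,y,a=c[:3]; P=np.atleast_2d(P); R=np.array([[np.cos(a),-np.sin(a),0],[np.sin(a),np.cos(a),0],[0,0,1]])
    return P@R.T+[x,y,0]
E
python3 - <<'E'
import numpy as np
from geo import *
from scipy.optimize import least_squares
sc=np.array([(174,134),(370,97),(553,107),(170,228),(55,118),(440,42)])/4+[229.6,169.6]
sd=np.array([(278,43),(224,150),(86,241),(103,372),(425,430),(525,120)])/4.4+[224.6,204.6]
def pts(c):
    k=(-.0815,-.06-c[3],.089); h=[(-.045,.09,.093),(-.045,0,.093),k]
    return case2w(c,h+[(-.066,.101,.061),(.065,.101,.061),(.065,-.101,.061)]),case2w(c,h+[(-.066,-.101,.061),(.065,-.101,.061),(.065,.101,.061)])
def res(c):
    a,b=pts(c); return np.r_[project("scene",a)-sc,project("side",b)-sd].ravel()
s=least_squares(res,[.56,0,0,.007],loss="soft_l1",x_scale=[.1,.1,.1,.01]); print(s.x.round(4)); print(res(s.x).reshape(-1,2).round(1))
E
```

```text
[ 0.5508  0.0262 -0.2607  0.0051]
[[ 0.1 -0.6]
 [ 0.5 -1.3]
 [ 0.  -0.9]
 [ 0.7  0.6]
 [-1.4 -1.2]
 [-0.2 -0.9]
 [ 1.  -1.9]
 [-0.1  0.5]
 [ 0.3 -0.1]
 [-1.6 -2.6]
 [-0.1  0.2]
 [-0.6 -0.2]]
```

The fit is good: case at (0.551, 0.026), yaw -0.26, bolt travel about 5 mm. Next I'll approach and grasp the bar.

```bash
cat >> geo.py <<'E'
from scipy.spatial.transform import Rotation
C=[.5508,.0262,-.2607]
HALF=np.pi
def down(flip):  # tool y along +-case x, z down
    yv=np.array([np.cos(C[2]),np.sin(C[2]),0])*(-1 if flip else 1); z=np.array([0,0,-1.]); x=np.cross(yv,z)
    q=Rotation.from_matrix(np.c_[x,yv,z]).as_quat(); return q[[3,0,1,2]]
def bar(a): # handle_bar at lid angle a
    return case2w(C,[.065-.110*np.cos(a)+.038*np.sin(a),.045,.055+.110*np.sin(a)+.038*np.cos(a)])[0]
E
python3 - <<'E'
from station import *; from geo import *
import cv2
up=bar(0)+[0,0,.12]
for f in(0,1):
    for P in (up,bar(0),bar(.9),case2w(C,[-.0815,-.045,.09])[0]):
        print(f,np.round(P,3),inverse_kinematics(P,down(f)))
for f in (1,0):
    j=inverse_kinematics(up,down(f))
    if j is not None and abs(j[5])<2.3: break
print("use",f); move_pose(up,down(f)); command_gripper(1.0)
im=read_camera("wrist"); cv2.imwrite("pics/w1.png",im[:,:,::-1])
print(get_time(),get_tcp_pos(),get_ft_force())
E
```

```text
0 [0.519 0.081 0.213] [ 1.32709923e-01  3.15113731e-01  1.87285507e+00 -4.44089210e-16
  9.53623848e-01  3.93409923e-01]
0 [0.519 0.081 0.093] [ 1.32709923e-01  5.05372805e-01  1.93766882e+00 -4.44089210e-16
  6.98551030e-01  3.93409923e-01]
0 [0.588 0.063 0.165] [ 8.64199006e-02  4.70978301e-01  1.75962874e+00 -4.44089210e-16
  9.10985615e-01  3.47119901e-01]
0 [0.46  0.004 0.09 ] [-1.77504148e-02  4.44327024e-01  2.07817737e+00 -4.44089210e-16
  6.19088263e-01  2.42949585e-01]
1 [0.519 0.081 0.213] None
1 [0.519 0.081 0.093] None
1 [0.588 0.063 0.165] None
1 [0.46  0.004 0.09 ] None
use 0
2.2917 [0.51892933 0.08178877 0.21299525] [-0.23414007 -0.70005286 -0.18048612]
```

View pics/w1.png

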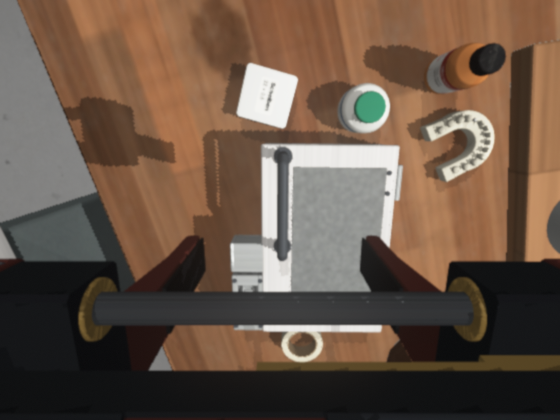

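The wrist view shows the bar running vertically from (283,157) to (282,252), centred between the fingers. I'll check that against the model, descend, grip and tug.

Run:
```python
from station import *; from geo import *
q=get_ee_rot(); T=np.eye(4); T[:3,:3]=Rotation.from_quat(np.r_[q[1:],q[0]]).as_matrix(); T[:3,3]=get_tcp_pos()
T=T@camera_info("wrist")["tool_from_camera"]
print("bar ends pred",project("wrist",case2w(C,[(-.045,.09,.093),(-.045,0,.093)]),T).round(1))
print("blocked",movel(bar(0),v=.1,until_force=8)); print(get_tcp_pos(),bar(0))
command_gripper(0.0); wait(.2); f0=np.array(get_ft_force()); print("grip",get_grip_width(),get_finger_force(),f0)
p0=np.array(get_tcp_pos()); q0=bar(0); caught=False
for a in np.arange(.02,.161,.02):
    caught=movel(p0+bar(a)-q0,v=.025,until_force=12)
    f=np.array(get_ft_force())-f0; print(round(a,2),caught,f.round(1),(np.array(get_tcp_pos())-p0).round(4))
    if caught or abs(f[2])>13: break
wait(.1); print((np.array(get_ft_force())-f0).round(1),get_finger_force(),get_time())
```

```text
bar ends pred [[281.5 160.1]
 [281.6 259.1]]
blocked False
[0.51934586 0.08134914 0.09354827] [0.51891962 0.0812785  0.093     ]
grip 0.10735401108384733 30.000557899475098 [-1.5592464   0.46408947  1.54021727]
0.02 False [ 2.1  0.4 -5.1] [ 0.0007 -0.0002  0.0021]
0.04 False [  3.9   0.9 -17.4] [ 0.0011 -0.0004  0.0036]
[  5.5   1.4 -19.8] 30.02214163541794 5.6333
```

The lid is caught: the force rose to 17–20 N after 3.6 mm. I'll ease it down, let go and push the bolt knob back with closed fingers.

Run:
```python
from station import *; from geo import *
import cv2
movel(bar(0),v=.05); command_gripper(1.0); movel(bar(0)+[0,0,.05],v=.15)
K=lambda y,z: case2w(C,[-.0815,y,z])[0]
command_gripper(0.0)
move_pose(K(-.038,.15),down(0))
print("touch",movel(K(-.038,.092),v=.08,until_force=6)); print(get_tcp_pos(),K(-.038,.092))
f0=np.array(get_ft_force()); h=movel(K(-.084,.092),v=.025,until_force=14)
p=np.array(get_tcp_pos()); f=np.array(get_ft_force())-f0
R=np.array([[np.cos(C[2]),np.sin(C[2])],[-np.sin(C[2]),np.cos(C[2])]])
print("push",h,"case xy",R@(p[:2]-C[:2]),"F case",R@f[:2],f[2])
wait(.2)
movel(K(-.060,.092),v=.08); movel(K(-.050,.17),v=.15)
for n in("scene",):
    im=read_camera(n); cv2.imwrite("pics/s2.png",cv2.resize(im[140:290,200:440,::-1],None,fx=3,fy=3,interpolation=cv2.INTER_CUBIC))
print(get_time(),get_tcp_pos())
```

```text
touch False
[0.46255291 0.01058108 0.09216096] [0.46225914 0.01049122 0.092     ]
push True case xy [-0.08143322 -0.05735059] F case [-2.13710096  8.77281505] 1.2934703645181813
12.4417 [ 0.45839129 -0.00133686  0.16906718]
```

View pics/s2.png

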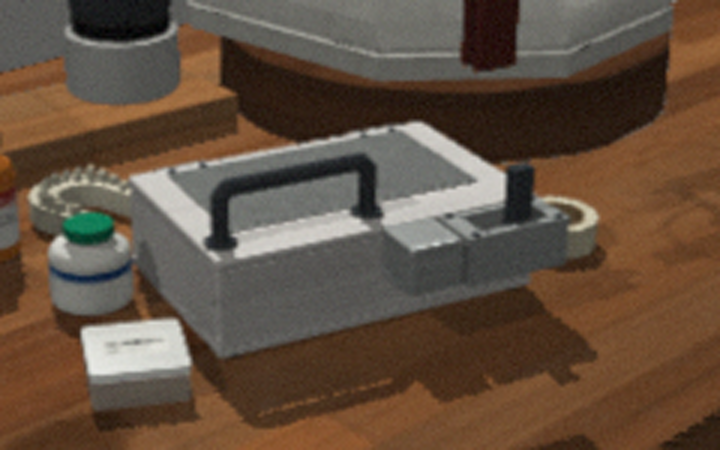

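The knob moved right and now sits at about (373,196.7) in the full image. I'll compute its travel and push once more to confirm the stop.

Run:
```python
from station import *; from geo import *
for t in (.005,.012,.014,.016): print(t,project("scene",case2w(C,[-.0815,-.06-t,.089])).round(1))
K=lambda y,z: case2w(C,[-.0815,y,z])[0]
R=np.array([[np.cos(C[2]),np.sin(C[2])],[-np.sin(C[2]),np.cos(C[2])]])
movel(K(-.048,.13),v=.15); movel(K(-.048,.090),v=.1)
f0=np.array(get_ft_force())
for y in np.arange(-.052,-.0721,-.002):
    movel(K(y,.090),v=.02); wait(.1)
    p=np.array(get_tcp_pos()); f=R@(np.array(get_ft_force())-f0)[:2]
    print(round(y,3),(R@(p[:2]-C[:2])).round(4),f.round(1))
    if f[1]>18: break
```

```text
0.005 [[367.8 195.5]]
0.012 [[371.4 194.8]]
0.014 [[372.4 194.5]]
0.016 [[373.4 194.3]]
-0.052 [-0.0814 -0.052 ] [-0.1  0.4]
-0.054 [-0.0815 -0.054 ] [0.5 0.8]
-0.056 [-0.0815 -0.056 ] [-0.4  0.4]
-0.058 [-0.0814 -0.0573] [-1.   7.7]
-0.06 [-0.0813 -0.0578] [-3.  18.6]
```

The knob is at its hard stop: it holds against 18 N, and the image gives about 15.5–16 mm of travel. Now I'll regrasp the bar and lift.

Run:
```python
from station import *; from geo import *
import cv2
K=lambda y,z: case2w(C,[-.0815,y,z])[0]
movel(K(-.05,.090),v=.08); movel(K(-.045,.15),v=.15); command_gripper(1.0)
move_pose(bar(0)+[0,0,.055],down(0)); print("touch",movel(bar(0),v=.1,until_force=8))
command_gripper(0.0); wait(.2); f0=np.array(get_ft_force()); print("grip",get_grip_width(),get_finger_force())
d=np.array(get_tcp_pos())-bar(0)
ok=True
for a in np.r_[.03,.06,.1,.15:.91:.05]:
    h=movel(bar(a)+d,v=.04 if a<.12 else .08,until_force=15)
    f=np.array(get_ft_force())-f0; print(round(a,2),h,f.round(1))
    if h or np.linalg.norm(f)>18: break
wait(.5); print(get_tcp_pos(),bar(.9)+d,get_finger_force(),get_grip_width(),get_qvel().round(3),get_time())
im=read_camera("scene"); cv2.imwrite("pics/s3.png",im[:,:,::-1])
```

```text
touch False
grip 0.10475079632177232 30.000362992286682
0.03 False [ 0.4  0.7 -4.9]
0.06 False [ 0.4 -0.3 -4.3]
0.1 False [ 0.3 -0.6 -5.1]
0.15 False [-1.8  0.2 -4.9]
0.2 False [-3.4  0.7 -2.2]
0.25 False [-4.4 -0.  -1.7]
0.3 False [-6.6  1.9 -0.6]
0.35 False [-6.8  1.6  0.2]
0.4 False [-8.2  1.6  2.3]
0.45 False [-7.8  2.7  2.3]
0.5 False [-9.5  1.7  4. ]
0.55 False [-11.3   2.    6.9]
0.6 False [-12.2   1.2   9.9]
0.65 False [-13.4   1.1  11.8]
0.7 False [-12.2  -1.1  12.8]
0.75 False [-12.2  -0.1  12.6]
0.8 False [-9.7 -2.2 10.5]
0.85 False [-8.  -2.2  8.7]
0.9 False [-6.8 -2.9  7.8]
[0.58809464 0.06219286 0.16666685] [0.587753   0.06289765 0.16474198] 30.002674162387848 0.1042889519504512 [-0.003 -0.    -0.    -0.    -0.001 -0.   ] 25.2917
```

View pics/s3.png

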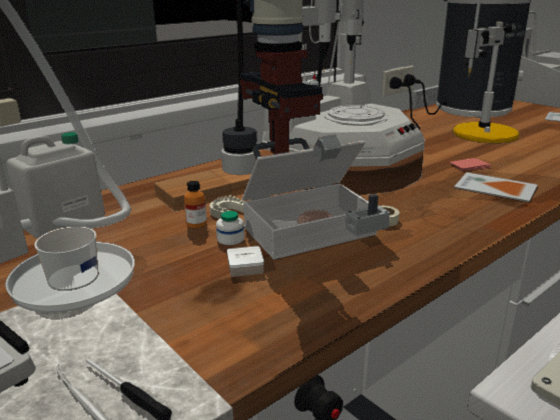

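The scene view shows the lid up, its front edge running from (250,155) to (352,143), and the fingers still on the bar. The pink model is in the case at about (315,215), and the box, jar and tape are where they were.

Run:
```python
from station import *
print(get_finger_force(),get_grip_width()); print(job_done())
```

```text
30.00263214111328 0.10098780399791474
the job is handed in; nothing more can be done
None
```

The tug showed the bolt had caught the lid, so I let go, slid the knob back to its stop, then lifted the lid to about 0.9 rad (roughly 50°, judged from the gripper's position); the job is handed in with the arm still gripping the handle and holding the lid up.

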